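Shut the chisel case and snap its hasp home

ROBOT

A 6-joint arm with a two-finger parallel gripper is mounted at the origin on the work surface. World frame = base frame: x ahead of the robot, y to its left, z up, the work surface at z = 0. Lengths are in m, angles in rad, forces in N, time in s.
With the tool pointing down it reaches from about 0.375 to 0.975 m from the base axis. Payload 3.8 kg.
Tool frame: the origin (TCP) lies on the centre line of the jaws, within the pads' length; the fingertips stand 14 mm ahead of it and the grasp point (between the pads) lies 5 mm behind it; z points along the fingers, y is the line along which they close (so a half turn about z gives the same grasp; the last joint's range is limited). The gripper opens to 85 mm and grips with 20 to 120 N. Pads are 22 mm wide; open, the fingers measure 114 mm over their backs; the gripper's body (76 mm by 85 mm) begins 54 mm behind the grasp point. The pads swing forward as they close: fully open they stand 13 mm farther back than shut.
Start: joints at [-0.037, 0.264, 1.604, -0, 1.274, -0.037], TCP at [0.675, -0, 0.245] pointing down, gripper open.
Joint ranges: [-2.63, 2.63], [-0.94, 2.18], [0.31, 2.57], [-1.31, 4.45], [0, 2.66], [-2.55, 2.55]. Speed limits (rad/s): [2.57, 2.57, 3.14, 3.14, 3.14, 3.14].

INTERFACE

Orientations are given as a unit quaternion [w, x, y, z].
In Python, from plant import ctrl, state, camera gives the robot as it stands. Calls block until the motion is done:
- ctrl.move_ptp(position, orientation): joint-space move of the TCP to a pose.
- ctrl.move_l(position, ori=None, v=0.15, f_stop=None): straight line of the TCP; ori=None keeps the orientation; v is the mean speed in m/s. With f_stop (N) it stops when the force on the tool has changed by that much, and returns True; else False.
- ctrl.movej(angles): joint-space move.
- ctrl.move_gripper(opening, grip_force=None): finger opening in m; grip_force is the grip in N (None keeps the last); returns when the fingers have stopped.
- ctrl.wait(seconds).
- ctrl.inverse_kinematics(position, orientation): joint angles nearest the present ones, or None.
- state(): the state.
- camera(name): name is "scene" or "side" or "wrist"; returns a dict with "frame" (420x560x3 uint8, blue, green, red), "fx", "fy", "cx", "cy" (pixels), "distortion" ([k1, k2, p1, p2, k3] as OpenCV has them; the pictures are not rectified), "T" (4x4, takes a point from camera to world coordinates). Camera axes: x right, y up, looking along -z (the intrinsics and any distortion apply to the point x, -y, -z); pixel columns grow to the right and rows downward; lengths in m; the calibration is good to about 2 mm. A picture is of the moment at which its call begins. There is no depth.
A pose or a line that the arm cannot do raises ctrl.PlanningError and nothing moves.
- ctrl.job_done(): hands the job in; it is judged then, once.
The state is a dict: "clock": time; "qpos": joint angles; "joint_velocities": joint speeds; "effort": joint torques, N m; "eef_pos": TCP position; "tool_rot": TCP orientation; "force": force on the tool from outside, world axes, zero at the start; "ft_torque": the same for the moment, N m; "opening": finger opening in m; "finger_force": force on a finger pad.
Only numpy, scipy, OpenCV 4.12 (cv2) and the standard library are available. Lean on these libraries where they do the work, as an engineer would, in place of code of your own. Each camera call takes 0.05 s, during which the arm holds its last target. There are 200 camera calls.

TASK

Shut the lid of the chisel case, then swing the hasp over from the top of the lid to the front and press its red bar until the hasp snaps home behind the two rollers, and let go. Do it gently, without heavy pushing on the case, and leave the tools and other things lying around it where they are.

Things in the scene. Friction and masses are not known exactly. Their poses are not given: they have to be found in the camera images.
- case: plywood chisel case, fast to the bench: box 170 mm deep (x), 280 wide (y), 85 tall, 115 tall with the lid shut. Origin: centre of its underside, on the bench; x points to its back (lid hinge), -x is the front with the catch, z up. More than 60 N from the robot on case, lid or hasp is too much
- catch (a point): the catch: middle of the case's front face, 64 mm up. Here a steel staple stands 22 mm out; 31 mm left and right of it are two sprung white rollers (12 mm across, upright, in brass housings) whose fronts stand 18.5 mm out from the face, the housings 20 mm
- lid (a joint): angle of the wooden lid (rad): 0 = shut, grows as it opens. Lid 170 x 280 mm, 30 mm thick, about 0.45 kg, hinged at the back. Its hinge is stiff, so it stays at any angle: 1 to 4 N, square to the lid near its front half, swings it shut; lifting the hasp or its bar with more than about 6 N opens it again
- lid_hinge (a point): middle of the lid's hinge axis, which runs along the case's y at the back upper edge of the box, 85 mm up; axes as the case's
- hasp (a joint): angle of the hasp to the lid (rad): 0 = closed, hanging flat down the front, slot over the staple; pi/2 forward, pi straight up, 4.35 folded back over the lid (its stop). Stays at any angle (hinge friction 0.1 N m). From about 0.28 to 0.09 it must be pressed past the rollers, about 8 to 14 N at the red bar; it then snaps to about 0 and stays; let go sooner, it springs back a little
- hasp_hinge (a point): middle of the hasp's hinge axis (along the case's y) on the lid: 5 mm in front of the lid's front face, 4 mm above its top; axes turn with the lid. With the lid shut it is at x = -90, z = 119 mm in the case's frame
- hasp_pull (a point): centre of the red bar (12 mm thick, 50 long, along y) at the free end of the hasp, a steel strap 56 mm wide, 5 thick, 98 long. The bar is 96 mm along the strap from the hinge axis and 28 mm out from it, on the outer side (the underside when folded back). Lid and hasp closed: at x = -118, z = 23 mm in the case's frame, standing out past rollers and staple
- hammer: hammer with a yellow handle, 260 mm long, lying; origin on its underside, at the middle; a bystander, leave it alone
- tape: yellow and black tape measure standing on edge, 75 x 42 x 68 mm; origin on its underside, at the middle; a bystander, leave it alone
- offcut: pale wood offcut, 100 x 60 x 40 mm; origin on its underside, at the middle; a bystander, leave it alone
- try_square: try square lying flat: dark wooden stock 110 mm, steel blade 130 mm; origin under the middle of the stock; a bystander, leave it alone
- glue: white glue bottle, 64 mm across, 170 mm tall; origin on its underside, at the middle; a bystander, leave it alone
- mug: blue mug, 80 mm across, 95 mm tall; origin on its underside, at the middle; a bystander, leave it alone
- ear_defenders: yellow ear defenders with a black headband, lying, about 185 x 130 x 84 mm; origin under the cups, not the band; a bystander, leave it alone

How it is judged:
On the way, in this order (a step that is already met when the one before it is completed fails the run):
1. the lid is shut (within 0.03 rad), the hasp not yet closed (value of joint lid below 0.03 rad), for 0.2 s.
2. with the lid shut the hasp is snapped home (within 0.07 rad) (value of joint lid below 0.03 rad and value of joint hasp below 0.07 rad), for 0.2 s.
At the end, for the whole second after the job is handed in: The lid is shut within 0.03 rad and the hasp is home behind the rollers, within 0.07 rad of closed and at rest, with the robot clear (all of step 2 and velocity of joint hasp between -0.1 and 0.1 rad/s); the robot touches nothing.
It fails at once if the robot pushed the case, its lid or its hasp with more than 60 N (contact force between any of the arm, the fingers and case above 60 N).
It fails at once if a bystander was moved more than 25 mm (distance of any of hammer, tape, offcut, try_square, glue, mug, ear_defenders from where it was at the start of the episode above 0.025 m).
It also fails if it takes over 67 s, if anything falls off the work surface, if the arm or the gripper's body presses on something with over 40 N, if the wrist force passes 120 N, or if a joint passes its speed limit or range.

## Working session

There is one attempt and no reset: what is moved stays moved. The work goes in short steps, each a Python script; the robot and the scene stay as the last script left them, time stands still between calls to the robot, and variables do not carry over. Pictures are saved under pics/ and viewed, at most 10 in all, crops included, and the job is handed in when it is done.

```bash
mkdir -p pics; ls; python3 - <<'E'
from plant import ctrl,state,camera
import cv2,pickle
for n in ("scene","side"):
    c=camera(n); pickle.dump(c,open(f"pics/{n}.pkl","wb"))
    cv2.imwrite(f"pics/{n}0.png",cv2.resize(c["frame"],(800,600),interpolation=cv2.INTER_CUBIC))
    print(n,c["fx"],c["fy"],c["cx"],c["cy"],c["distortion"],c["T"])
print(state())
E
```

```text
pics
scene 546.274469006662 546.274469006662 279.05815160329297 205.47826585772592 [-0.09722638  0.          0.          0.          0.        ] [[ 7.16495569e-01 -5.28304066e-01  4.55553414e-01  1.39189482e+00]
 [ 6.97591526e-01  5.42243657e-01 -4.68335220e-01 -7.92752378e-01]
 [ 4.02452091e-04  6.53350312e-01  7.57055618e-01  1.37778496e+00]
 [ 0.00000000e+00  0.00000000e+00  0.00000000e+00  1.00000000e+00]]
side 441.65510636088027 441.65510636088027 281.62709434200656 207.9014254186897 [-0.09610161  0.          0.          0.          0.        ] [[ 0.77688675  0.36931287 -0.50995586 -0.09373511]
 [-0.62953149  0.47066061 -0.61819793 -0.8008067 ]
 [ 0.01170768  0.80130306  0.59814408  0.88423287]
 [ 0.          0.          0.          1.        ]]
{'clock': 0.1, 'qpos': array([-3.69256224e-02,  2.64701690e-01,  1.60525116e+00,  3.18678870e-06,
        1.27371681e+00, -3.68910788e-02]), 'joint_velocities': array([ 0.00015131, -0.00179255, -0.00283432, -0.00038914, -0.0001774 ,
       -0.00131448]), 'effort': array([ 2.96398039e-04, -5.16707003e+01, -3.68589377e+01,  1.30520286e-05,
        6.22219843e-03,  5.24967299e-05]), 'eef_pos': array([6.74356802e-01, 5.63448842e-06, 2.44063008e-01]), 'tool_rot': array([-7.61964801e-04,  7.07118944e-01,  7.07093856e-01, -7.05618636e-04]), 'force': array([ 0.18699355,  0.40913044, -0.39016351]), 'ft_torque': array([ 0.0377023 , -0.04531416,  0.03654373]), 'finger_force': 0.0, 'opening': 0.08573655483850601}
```

View pics/scene0.png

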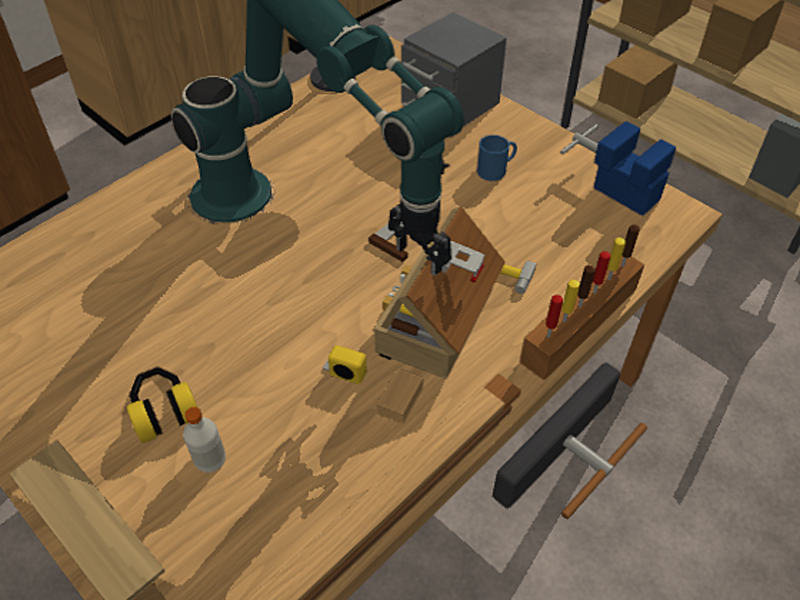

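View pics/side0.png

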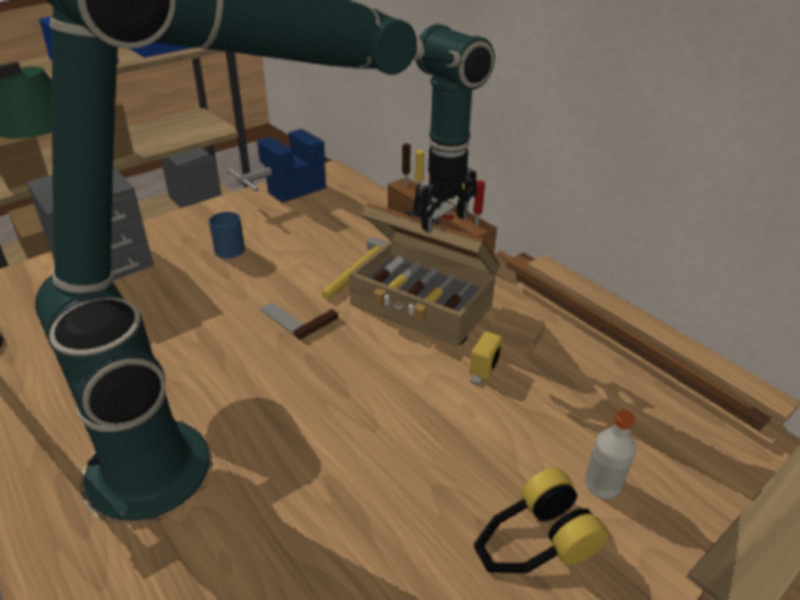

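The case stands ahead of the robot with its front facing it: around (440,310) in scene and (425,285) in side. The lid is about 50° open and the hasp is folded back over it. The hammer is on the +y side, the tape and offcut on the -y side, and the try square in front. Next I'll enlarge crops of the case.

```bash
python3 - <<'E'
import cv2,pickle
# crops in native px, 5x
for n,(x,y,w,h) in {"scene":(240,140,150,125),"side":(225,130,150,115)}.items():
    f=pickle.load(open(f"pics/{n}.pkl","rb"))["frame"][y:y+h,x:x+w]
    cv2.imwrite(f"pics/{n}1.png",cv2.resize(f,None,fx=5,fy=5,interpolation=cv2.INTER_CUBIC)[:600])
E
```

```text
(no output)
```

View pics/scene1.png

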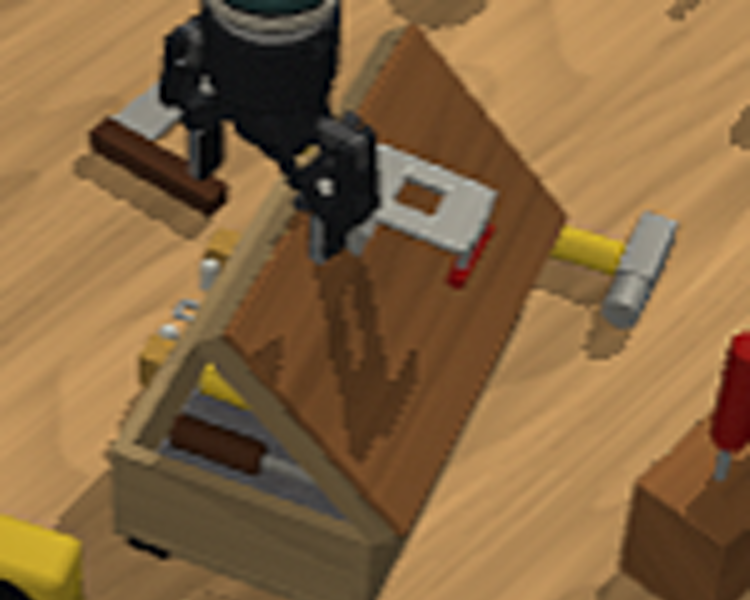

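View pics/side1.png

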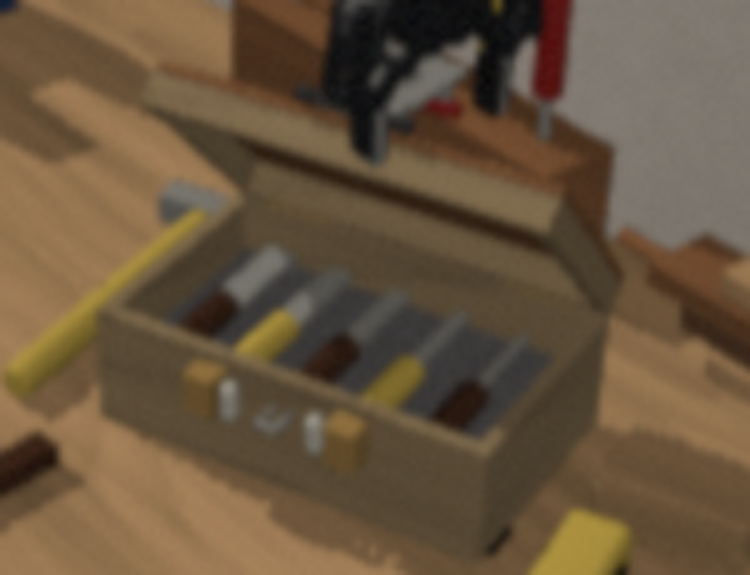

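The crops give clear corners: in the side crop, box top front corners at (103,312) and (492,450), rollers at (228,400) and (314,432). In the scene crop, lid corners at (412,28), (225,335) and (567,215), and the red bar from (488,230) to (457,283). I'll fit pose and lid angle to these across both views.

```bash
cat > h.py <<'E'
import numpy as np,cv2,pickle
from scipy.optimize import least_squares
def proj(c,P):
    T=np.array(c["T"]); Q=(np.atleast_2d(P)-T[:3,3])@T[:3,:3]; Q=Q*[1,-1,-1]
    K=np.array([[c["fx"],0,c["cx"]],[0,c["fy"],c["cy"]],[0,0,1]])
    return cv2.projectPoints(Q,np.zeros(3),np.zeros(3),K,np.array(c["distortion"]))[0][:,0]
def lidpt(p,th):   # lid frame (origin at hinge axis) -> case frame, m
    x,y,z=p; c,s=np.cos(th),np.sin(th)
    return np.array([.085+c*x+s*z, y, .085-s*x+c*z])
def hasp2lid(l,o,y,a): # l along strap, o outward
    # a=0: strap down (-z), outward -x ; a=pi/2: strap forward -x, outward +z
    return np.array([-.175-l*np.sin(a)-o*np.cos(a), y, .034-l*np.cos(a)+o*np.sin(a)])
def world(p,q):
    c,s=np.cos(q[2]),np.sin(q[2]); p=np.asarray(p)
    return np.array([q[0]+c*p[0]-s*p[1],q[1]+s*p[0]+c*p[1],p[2]])
E
cat > fit.py <<'E'
from h import *
C={n:pickle.load(open(f"pics/{n}.pkl","rb")) for n in("scene","side")}
off={"scene":(240,140),"side":(225,130)}
B=lambda *p:("b",p); L=lambda *p:("l",p); H=lambda *p:("h",p)
O=[("side",B(-85,140,85),103,312),("side",B(-85,-140,85),492,450),("side",B(85,-140,85),610,315),
("side",B(-97.5,31,64),228,400),("side",B(-97.5,-31,64),314,432),
("side",L(-170,140,30),155,70),("side",L(-170,140,0),148,103),("side",L(-170,-140,30),562,192),("side",L(-170,-140,0),548,238),
("scene",L(-170,140,30),412,28),("scene",L(-170,-140,30),218,337),("scene",B(-85,-140,85),110,448),("scene",B(85,-140,85),395,545),("scene",L(0,140,30),567,215),
("scene",H(96,28,25),488,230),("scene",H(96,28,-25),457,283)]
def res(q,full=False):
    r=[]
    for n,(k,p),u,v in O:
        p=np.array(p)/1000
        if k=="l":p=lidpt(p,q[3])
        if k=="h":p=lidpt(hasp2lid(*p,4.35),q[3])
        r.append(proj(C[n],world(p,q))[0]-(np.array([u+2,v+2])/5-.4+.0+off[n]))
    return np.array(r) if full else np.ravel(r)
s=least_squares(res,[.73,0,0,.8],loss="soft_l1")
print(s.x); print(np.c_[res(s.x,True).round(1)].tolist())
for n in C:
  o=[x for x in O]; O[:]=[x for x in o if x[0]==n]; print(n,least_squares(res,s.x,loss="soft_l1").x); O[:]=o
E
python3 fit.py
```

```text
[0.67866956 0.06395124 0.34352142 0.78809485]
[[-0.9, -1.3], [-0.1, 0.1], [0.4, -0.8], [1.0, -0.7], [1.1, -0.5], [0.3, -1.4], [-2.0, 0.8], [0.6, -0.5], [-0.5, -0.0], [-0.6, -1.6], [1.1, -0.9], [0.7, 0.1], [-4.0, -0.4], [1.0, -0.5], [-7.8, 3.3], [-7.7, 4.0]]
scene [0.6849882  0.07000802 0.3461129  0.73702172]
side [0.6762767  0.06188562 0.34082398 0.79602737]
```

```bash
sed -i 's/\*p,4.35),q\[3\]/*p,q[4]),q[3]/; s/\[.73,0,0,.8\]/[.68,.06,.34,.8,4.2]/; s/("scene",B(85,-140,85),395,545),//' fit.py; sed -i 's/("scene",H(96,28,25)/("scene",H(98,5,28),497,193),("scene",H(98,5,-28),455,257),&/' fit.py
python3 fit.py; sed 's/H(98,5,28)/H(98,0,28)/;s/H(98,5,-28)/H(98,0,-28)/' fit.py|python3 -
```

```text
[0.67866074 0.06201058 0.33192675 0.79673667 3.96817111]
[[-0.5, -1.3], [-0.2, 0.7], [0.9, -0.2], [1.1, -0.5], [1.1, -0.3], [1.2, -1.8], [-1.2, 0.3], [1.0, -0.4], [-0.2, 0.0], [-0.2, -1.3], [0.5, -0.8], [-0.1, 0.0], [1.0, 0.3], [-1.0, 0.1], [0.4, 0.1], [-1.2, -1.6], [-1.3, -0.8]]
scene [0.68039691 0.05949498 0.33033745 0.80422638 3.93401751]
side [0.6762767  0.06188564 0.34082433 0.79602716 3.96817111]
[0.67872649 0.06202263 0.33164961 0.79676321 4.00334547]
[[-0.4, -1.4], [-0.2, 0.6], [0.9, -0.2], [1.1, -0.5], [1.1, -0.3], [1.2, -1.8], [-1.2, 0.3], [1.0, -0.4], [-0.2, 0.0], [-0.1, -1.3], [0.5, -0.8], [-0.1, 0.0], [1.0, 0.3], [-0.9, -0.3], [0.4, -0.2], [-1.6, -1.0], [-1.7, -0.2]]
scene [0.68051797 0.05939013 0.33013995 0.80578717 3.96377963]
side [0.67627667 0.06188554 0.34082268 0.79602832 4.00334547]
```

The fit holds: both views agree within 3 mm on case (0.679, 0.062), yaw 0.332, lid 0.80 and hasp about 3.97, and the box heights match the text. Next I plan the closed-finger pushes in the case frame, check IK, and start closing the lid.

```bash
cat >> h.py <<'E'
from scipy.spatial.transform import Rotation as Rn
Q0=[.6787,.0620,.332]
def pose(tip,phi=0,sgn=1):
    """tip: fingertip centre, case frame; tool dir (sin phi,0,-cos phi) in case xz; tool y = sgn*case y"""
    d=np.array([np.sin(phi),0,-np.cos(phi)]); y=np.array([0,sgn,0.]); R=np.c_[np.cross(y,d),y,d]
    q=(Rn.from_euler("z",Q0[2])*Rn.from_matrix(R)).as_quat()
    return world(np.array(tip)-.014*d,Q0), q[[3,0,1,2]]
def case(p,q=Q0):
    c,s=np.cos(q[2]),np.sin(q[2]); x,y=p[0]-q[0],p[1]-q[1]; return np.array([c*x+s*y,-s*x+c*y,p[2]])
def bar(a,l=.096,o=.028,y=0): return lidpt(hasp2lid(l,o,y,a),0)
def lidtip(th,r=.13,y=-.095): return lidpt((-r,y,.03),th)+[.011*min(1,th/.1),0,0]
def phiB(a): return np.clip((np.pi/2-a)*.6,-.2,.9)
def tipB(a,gap=.006):
    f=phiB(a); return bar(a)-gap*np.array([np.sin(f),0,-np.cos(f)])
def tipA(a,clr=.017): return bar(a)+[clr,0,-.018]
E
python3 - <<'E'
from h import *
from plant import ctrl,state
for sgn in(1,-1):
  print(sgn)
  for nm,t,f in [("lid0",lidtip(.85),0),("lid1",lidtip(0),0)]+[(f"A{a}",tipA(a),0) for a in(3.97,3.1,2.1)]+[(f"B{a}",tipB(a),phiB(a)) for a in(2.,1.2,.6,.3,0)]:
    p,q=pose(t,f,sgn); j=ctrl.inverse_kinematics(p,q); print(nm,t.round(3),p.round(3),round(float(f),2),None if j is None else np.round(j,2))
# try square: rays (800x600 px of side and scene) to z=.02
for n,px in (("side",[(265,312),(298,335),(338,315),(485,360)]),("scene",[(370,237),(405,257),(345,365)])):
    c=pickle.load(open(f"pics/{n}.pkl","rb"))
    for u in px:
        u=np.array(u)*.7
        s=least_squares(lambda g:proj(c,[*g,.02])[0]-u,[.5,0]).x; print(n,u,s.round(3),case([*s,0]).round(3))
E
```

```text
1
lid0 [ 0.033 -0.095  0.202] [ 0.741 -0.017  0.216] 0.0 [-0.06  0.4   1.47 -0.    1.26 -1.96]
lid1 [-0.045 -0.095  0.115] [ 0.667 -0.042  0.129] 0.0 [-0.1   0.34  1.73 -0.    1.07 -2.  ]
A3.97 [0.017 0.    0.145] [0.694 0.067 0.159] 0.0 [ 0.06  0.37  1.63 -0.    1.14 -1.84]
A3.1 [-0.049  0.     0.198] [0.632 0.046 0.212] 0.0 [ 0.03  0.21  1.73 -0.    1.2  -1.87]
A2.1 [-0.142  0.     0.174] [0.545 0.016 0.188] 0.0 [-0.02  0.06  1.95 -0.    1.13 -1.92]
B2.0 [-0.164  0.     0.19 ] [0.526 0.009 0.204] -0.2 [ 0.01  0.14  1.84 -0.06  1.35 -1.87]
B1.2 [-0.191  0.     0.116] [ 0.495 -0.001  0.13 ] 0.22 [-0.12 -0.1   2.24  0.13  0.81 -2.1 ]
B0.6 [-0.171  0.     0.061] [0.51  0.004 0.072] 0.58 None
B0.3 [-0.149  0.     0.04 ] [0.528 0.01  0.05 ] 0.76 [-0.28  0.01  2.55  1.74  0.42  2.48]
B0 [-0.123  0.     0.027] [0.552 0.018 0.035] 0.9 [-0.3   0.15  2.56  2.17  0.59  2.02]
-1
lid0 [ 0.033 -0.095  0.202] [ 0.741 -0.017  0.216] 0.0 [-0.06  0.4   1.47 -0.    1.26  1.18]
lid1 [-0.045 -0.095  0.115] [ 0.667 -0.042  0.129] 0.0 [-0.1   0.34  1.73 -0.    1.07  1.14]
A3.97 [0.017 0.    0.145] [0.694 
[... 388 characters left out ...]
 -0.1   2.24  0.13  0.81  1.04]
B0.6 [-0.171  0.     0.061] [0.51  0.004 0.072] 0.58 [-0.24 -0.1   2.48  0.89  0.39  0.23]
B0.3 [-0.149  0.     0.04 ] [0.528 0.01  0.05 ] 0.76 [-0.28  0.01  2.55  1.74  0.42 -0.66]
B0 [-0.123  0.     0.027] [0.552 0.018 0.035] 0.9 [-0.3   0.15  2.56  2.17  0.59 -1.12]
side [185.5 218.4] [0.368 0.237] [-0.236  0.267  0.   ]
side [208.6 234.5] [0.384 0.124] [-0.258  0.155  0.   ]
side [236.6 220.5] [0.49  0.128] [-0.157  0.124  0.   ]
side [339.5 252. ] [ 0.641 -0.177] [-0.114 -0.214  0.   ]
scene [259.  165.9] [0.397 0.129] [-0.245  0.156  0.   ]
scene [283.5 179.9] [0.505 0.141] [-0.138  0.131  0.   ]
scene [241.5 255.5] [ 0.633 -0.177] [-0.121 -0.211  0.   ]
```

Sign -1 suits the last joint. Large tilts come close to singularity, so for the last stretch I'll push the bar with the finger's flank at a small tilt. Closing the lid now.

```bash
cat >> h.py <<'E'
def tipC(a,clr=.017,dz=-.012): return bar(a)+[-clr,0,dz]
E
python3 - <<'E'
from h import *
from plant import ctrl,state,camera
for f in(.15,.25,.35):
  for a in(.9,.6,.3,0):
    j=ctrl.inverse_kinematics(*pose(tipC(a),f,-1)); print(f,a,None if j is None else np.round(j,2))
for f in(0,.15):
  for a in(2,1.5,1,.7):
    j=ctrl.inverse_kinematics(*pose(bar(a)+[0,0,.006],f,-1)); print("B",f,a,None if j is None else np.round(j,2))
p0=state()["eef_pos"]; ctrl.move_l(p0+[0,0,.1],v=.2)
ctrl.move_gripper(0.0,20)
p,q=pose(lidtip(.9)+[.02,0,.06],0,-1); ctrl.move_ptp(p,q)
print(state()["force"],state()["opening"])
ctrl.move_l(pose(lidtip(.9),0,-1)[0],v=.1)
for th in np.linspace(.8,0,9):
    s=ctrl.move_l(pose(lidtip(th),0,-1)[0],v=.08,f_stop=15); st=state(); print(round(th,2),s,st["force"].round(1),case(st["eef_pos"]).round(3))
    if s: break
print(st["clock"])
E
```

```text
0.15 0.9 [-0.1  -0.01  2.24  0.09  0.77  1.08]
0.15 0.6 [-0.09  0.06  2.23  0.09  0.71  1.08]
0.15 0.3 [-0.07  0.13  2.2   0.09  0.67  1.1 ]
0.15 0 [-0.05  0.2   2.15  0.09  0.65  1.12]
0.25 0.9 [-0.14 -0.06  2.31  0.18  0.68  0.97]
0.25 0.6 [-0.12  0.01  2.3   0.19  0.61  0.98]
0.25 0.3 [-0.1   0.09  2.27  0.19  0.57  0.99]
0.25 0 [-0.07  0.15  2.22  0.19  0.54  1.01]
0.35 0.9 [-0.18 -0.11  2.37  0.31  0.59  0.83]
0.35 0.6 [-0.16 -0.03  2.36  0.33  0.52  0.82]
0.35 0.3 [-0.13  0.05  2.34  0.35  0.46  0.82]
0.35 0 [-0.1   0.12  2.29  0.35  0.43  0.84]
B 0 2 [-0.03  0.    1.97 -0.    1.16  1.21]
B 0 1.5 [-0.05  0.01  2.06 -0.    1.08  1.19]
B 0 1 [-0.05  0.07  2.1  -0.    0.98  1.19]
B 0 0.7 [-0.04  0.12  2.09 -0.    0.92  1.2 ]
B 0.15 2 [-0.07 -0.09  2.07  0.07  1.02  1.14]
B 0.15 1.5 [-0.09 -0.09  2.16  0.08  0.94  1.11]
B 0.15 1 [-0.09 -0.02  2.2   0.08  0.83  1.1 ]
B 0.15 0.7 [-0.08  0.04  2.2   0.09  0.77  1.1 ]
[ 0.35514589 -0.08091962 -0.01757043] 0.0005544381521855251
0.8 False [-0.5  0.2  0.5] [ 0.027 -0.095  0.214]
0.7 False [ 0.4 -0.3  2. ] [ 0.016 -0.095  0.206]
0.6 False [-0.9  0.3 -0.1] [ 0.005 -0.095  0.197]
0.5 False [ 0.4 -0.2  1.4] [-0.004 -0.095  0.187]
0.4 False [ 0.4 -0.2  0.2] [-0.013 -0.095  0.177]
0.3 False [ 0.4  0.3 -0.2] [-0.02  -0.095  0.165]
0.2 False [-0.3  0.1  1.5] [-0.026 -0.095  0.153]
0.1 False [ 0.1 -0.4  0. ] [-0.031 -0.095  0.141]
0.0 False [ 0.4 -0.7  1.9] [-0.045 -0.095  0.129]
6.35
```

```bash
python3 - <<'E'
from h import *
from plant import ctrl,state,camera
p=state()["eef_pos"]
print(ctrl.move_l(p-[0,0,.012],v=.02,f_stop=8)); st=state(); print(st["force"],st["eef_pos"])
ctrl.move_l(p+[0,0,.17],v=.2)
for n in ("side","scene"): 
    c=camera(n); pickle.dump(c,open(f"pics/{n}.pkl","wb"))
a=pickle.load(open("pics/side.pkl","rb"))["frame"][110:230,225:360]; b=pickle.load(open("pics/scene.pkl","rb"))["frame"][150:270,240:375]
cv2.imwrite("pics/2.png",cv2.resize(np.hstack([a,b]),None,fx=2.95,fy=2.95*1.6,interpolation=cv2.INTER_CUBIC))
print(state()["clock"])
E
```

```text
True
[-0.53001082  1.40743014  3.50063623] [ 0.66671033 -0.04273197  0.12906206]
7.6833
```

View pics/2.png

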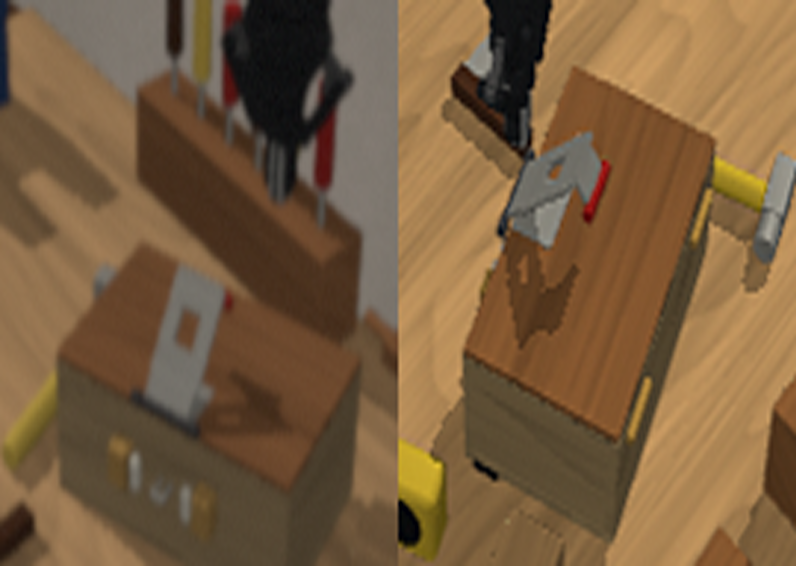

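The lid is shut, with its top edges flush on the box in both views. The hasp leans back over the lid and its red bar runs from (605,165) to (588,217) in the right half. I'll check the hasp angle from those ends, then swing it forward from behind.

```bash
python3 - <<'E'
from h import *
from plant import ctrl,state,camera
c=pickle.load(open("pics/scene.pkl","rb")); U=np.array([[240+(u-398)/2.95,150+v/4.72] for u,v in((605,165),(588,217))])
s=least_squares(lambda g:(proj(c,[world(bar(g[0],y=y),[*(np.array(Q0[:2])+g[1:3]),Q0[2]]) for y in(.025,-.025)])-U).ravel().tolist()+list(g[1:3]*200),[3.97,0,0]); print(s.x,s.fun.round(1))
a0=s.x[0]
go=lambda t,f=0,**k: ctrl.move_l(*pose(t,f,-1),**k)
t=tipA(a0,.05); go([t[0],-.095,.27],v=.25); go([t[0],0,.27],v=.25)
print(go([t[0],0,t[2]],v=.15,f_stop=8))
for a in np.r_[np.arange(a0,2.1,-.2),2.05]:
    h=go(tipA(a),v=.1,f_stop=12); st=state(); print(round(a,2),h,st["force"].round(1),case(st["eef_pos"]).round(3))
    if h: break
t=case(st["eef_pos"]); print(st["clock"])
for n in ("side","scene"): 
    c=camera(n); pickle.dump(c,open(f"pics/{n}.pkl","wb"))
a=pickle.load(open("pics/side.pkl","rb"))["frame"][110:230,225:360]; b=pickle.load(open("pics/scene.pkl","rb"))["frame"][120:240,230:365]
cv2.imwrite("pics/3.png",cv2.resize(np.hstack([a,b]),None,fx=2.95,fy=2.95,interpolation=cv2.INTER_CUBIC))
E
```

```text
[ 3.99048118e+00 -7.71350229e-05 -3.29845708e-05] [ 0.4 -0.  -0.4  0.  -0.  -0. ]
False
3.99 False [-0.1 -0.1 -0.4] [ 0.018 -0.     0.159]
3.79 False [2.4 0.4 2.1] [ 0.008 -0.     0.176]
3.59 False [5.3 2.1 3.4] [-0.005 -0.     0.19 ]
3.39 False [3.8 1.7 2.6] [-0.022 -0.     0.201]
3.19 False [-0.1 -0.2 -0.5] [-0.042  0.     0.208]
2.99 False [ 1.4 -0.9  0.4] [-0.06   0.     0.214]
2.79 False [-0.2  0.4 -0.5] [-0.08   0.     0.215]
2.59 False [ 0.7  0.8 -0.3] [-0.1    0.     0.211]
2.39 False [-0.4  0.   1. ] [-0.118  0.     0.204]
2.19 False [ 0.5 -0.4 -0.7] [-0.135  0.     0.193]
2.05 False [0.7 0.3 0.1] [-0.145  0.     0.184]
13.675
```

View pics/3.png

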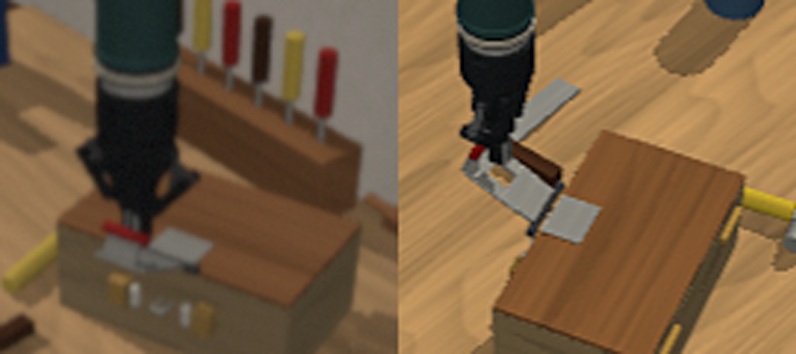

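The hasp now stands forward at about 2 rad with the finger just behind the red bar (about (125,232) on the left), and the lid is still shut. Next I push down on the bar from above, then go round in front.

```bash
python3 - <<'E'
from h import *
from plant import ctrl,state,camera
go=lambda t,f=0,**k: ctrl.move_l(*pose(t,f,-1),**k)
t=case(state()["eef_pos"]); go([t[0],0,.26],v=.2); go([-.168,0,.26],v=.2)
for a in np.r_[2.1,np.arange(1.9,.6,-.2),.6]:
    h=go(bar(a)+[0,0,.006],v=.1,f_stop=12); st=state(); print(round(a,2),h,st["force"].round(1),case(st["eef_pos"]).round(3))
    if h: break
if not h:
    t=tipC(.62,.06); go([-.20,0,.12],v=.2); go([t[0],0,.12],.25,v=.2); print(go(t,.25,v=.15,f_stop=8))
print(state()["clock"])
for n in ("side","scene"): 
    c=camera(n); pickle.dump(c,open(f"pics/{n}.pkl","wb"))
a=pickle.load(open("pics/side.pkl","rb"))["frame"][110:230,225:360]; b=pickle.load(open("pics/scene.pkl","rb"))["frame"][120:240,230:365]
cv2.imwrite("pics/4.png",cv2.resize(np.hstack([a,b]),None,fx=2.95,fy=2.95,interpolation=cv2.INTER_CUBIC))
E
```

```text
2.1 False [ 0.1 -0.7  0.4] [-0.158 -0.     0.212]
1.9 False [-0.1  0.3 -0.5] [-0.172  0.     0.197]
1.7 False [ 1.   1.  -0.3] [-0.182  0.     0.179]
1.5 False [ 1.3 -0.2 -0.3] [-0.188  0.     0.16 ]
1.3 False [0.3 0.2 0. ] [-0.19  0.    0.14]
1.1 False [ 0.2 -0.3  0.3] [-0.189  0.     0.12 ]
0.9 False [-0.7  0.1  0.1] [-0.183  0.     0.101]
0.7 False [-0.1  0.6 -0.7] [-0.174  0.     0.083]
0.6 False [-1.1 -0.6  0.2] [-0.167  0.     0.076]
False
19.6583
```

View pics/4.png

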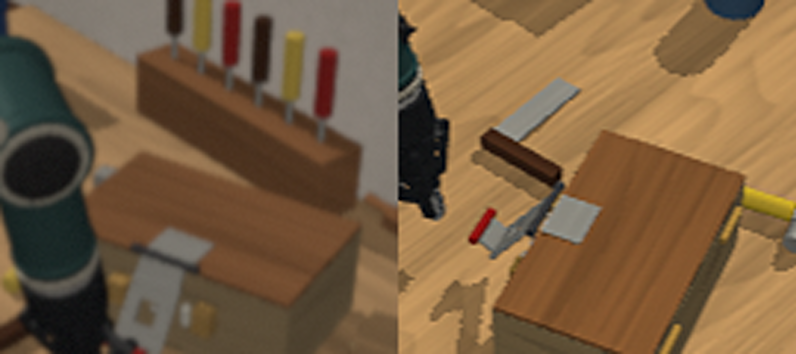

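The hasp hangs at about 0.6 rad (bar at (482,227) on the right) and the finger waits in front of it. Now pressing home, slowly and under force limit.

```bash
python3 - <<'E'
from h import *
from plant import ctrl,state,camera
go=lambda t,f=.25,**k: ctrl.move_l(*pose(t,f,-1),**k)
for a in (.6,.45,.35):
    h=go(tipC(a,.014),v=.08,f_stop=12); st=state(); print(a,h,st["force"].round(1),case(st["eef_pos"]).round(3))
x0=tipC(.35,.014)
for a in (.3,.25,.2,.15,.1,.06,.03,0,-.04,-.08,-.12):
    t=tipC(max(a,0),.014); t[0]+=max(-a,0)*.096
    h=go(t,v=.03,f_stop=25); st=state(); F=st["force"]; print(a,h,F.round(1),round(float(np.linalg.norm(F)),1),case(st["eef_pos"]).round(4))
    if h or np.linalg.norm(F)>24: break
print(st["clock"])
c=camera("side"); b=camera("scene"); pickle.dump(c,open("pics/s5.pkl","wb"))
cv2.imwrite("pics/5.png",cv2.resize(np.hstack([c["frame"][110:230,225:360],b["frame"][120:240,230:365]]),None,fx=2.95,fy=2.95,interpolation=cv2.INTER_CUBIC))
E
```

```text
0.6 False [-1.3 -0.1 -2.5] [-0.185  0.     0.056]
0.45 False [-0.9 -1.2 -0.7] [-0.174  0.     0.046]
0.35 False [-0.7 -0.2 -0.5] [-0.166 -0.     0.04 ]
0.3 False [-4.  -1.7 -0.8] 4.4 [-1.632e-01  1.000e-04  3.690e-02]
0.25 False [-4.2 -1.3 -4. ] 6.0 [-0.1593  0.0004  0.0337]
0.2 False [-3.8 -0.8 -4.3] 5.8 [-0.1546  0.0003  0.0315]
0.15 False [-3.8 -1.2 -4.3] 5.9 [-0.1499  0.0002  0.0295]
0.1 False [-0.2  0.2  0.4] 0.5 [-0.143  -0.0008  0.0291]
0.06 False [0.4 0.4 0. ] 0.5 [-0.1396 -0.0006  0.0274]
0.03 False [-3.4 -1.4  1. ] 3.9 [-0.1388  0.0002  0.0252]
0 False [-7.9 -3.5  3. ] 9.1 [-0.138   0.0008  0.0232]
-0.04 False [-15.5  -7.5   6.7] 18.5 [-0.1372  0.0016  0.0218]
-0.08 False [-22.3  -9.9   9. ] 26.0 [-0.1365  0.0024  0.0202]
24.025
```

It snapped: the force rose to 6 N, dropped to zero, then hit the hard stop. Backing off and checking.

```bash
python3 - <<'E'
from h import *
from plant import ctrl,state,camera
go=lambda t,f=.25,**k: ctrl.move_l(*pose(t,f,-1),**k)
go(tipC(0,.06),v=.1); go(tipC(0,.10)+[0,0,.10],v=.2); go([-.2,-.22,.3],v=.25)
print(state()["clock"],state()["force"])
c=camera("side"); b=camera("scene")
pr=proj(c,[world(bar(0,y=y),Q0) for y in(.025,-.025)]); print((pr-[225,110])*2.95)
pr=proj(c,[world(bar(.15,y=y),Q0) for y in(.025,-.025)]); print((pr-[225,110])*2.95)
cv2.imwrite("pics/6.png",cv2.resize(np.hstack([c["frame"][110:230,225:360],b["frame"][120:240,230:365]]),None,fx=2.95,fy=2.95,interpolation=cv2.INTER_CUBIC))
E
```

```text
26.8083 [ 0.48546679 -0.49400473  0.31271946]
[[132.10093374 336.2119071 ]
 [172.45001406 352.58780556]]
[[124.71855642 339.36997818]
 [165.3344744  355.95195299]]
```

View pics/6.png

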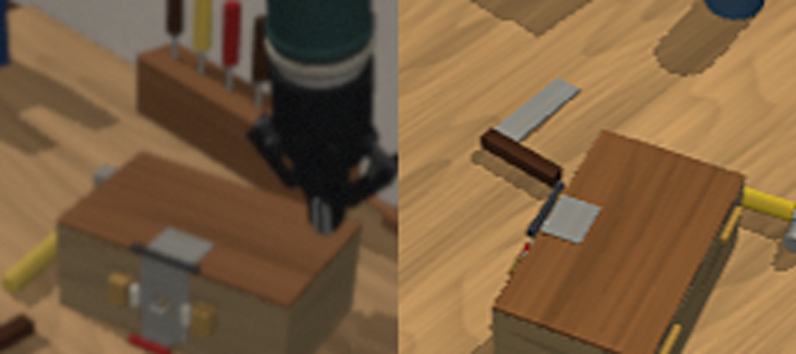

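The lid is shut and the hasp lies flat with the staple through its slot. The red bar runs from about (131,337) to (172,352), where a closed hasp is predicted. The gripper is clear, so I'm handing in.

```bash
python3 -c "
from plant import ctrl
print(ctrl.job_done())"
```

```text
the job is handed in; nothing more can be done
None
```

I shut the lid, snapped the hasp home behind the rollers with at most 26 N measured at the tool, and left the robot clear; I handed the job in after about 27 s on the robot clock, and no result came back.

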